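# Hold the spring clip open around the card's edge

### The arm

A 7-joint arm with a two-finger parallel gripper is mounted at the origin on a cart in front of the work surface, level with it; the furniture and walls round the work are solid. World frame = base frame: x ahead of the robot, y to its left, z up, the work surface at z = 0. Lengths are in m, angles in rad, forces in N, time in s.
With the tool pointing down it reaches from about 0.425 to 0.875 m from the base axis. Payload 4.7 kg.
Tool frame: the origin (TCP) lies at the very end of the fingers, on their centre line; the grasp point (between the pads) lies 19 mm behind it; z points along the fingers, y is the line along which they close (so a half turn about z gives the same grasp; the last joint's range is limited). The gripper opens to 87 mm and grips with 3 to 60 N. Pads are 19 mm wide; open, the fingers measure 117 mm over their backs; the gripper's body (75 mm by 190 mm) begins 51 mm behind the grasp point.
Start: joints at [1.313, 0.321, -0.07, 1.45, 0.023, 1.371, -0.057], TCP at [0.174, -0.626, 0.223] pointing down, gripper open.
Joint ranges: [-2.86, 2.86], [-0.3, 2.09], [-1.38, 1.24], [0.06, 2.45], [-1.56, 4.7], [0.09, 2.05], [-2.69, 2.69]. Speed limits (rad/s): [2.57, 2.57, 3.14, 3.14, 3.14, 3.14, 3.14].

### API

Orientations are given as a rotation vector (axis times angle).
In Python, from bench import ctrl gives the robot as it stands.
- The arm moves only by the tool jog_arm, never from a script. Its argument "commands" is a list of rows, each a list of 7 numbers: the opening, from 0 (shut) to 1 (fully open), then the shift along the world's x, y, z scaled (see below), then the turn, a rotation vector about the world's x, y, z scaled (see below). A call has exactly 5 rows; each row is the pose to reach, as a shift and turn from the pose commanded when the call began; what a row does not reach only later rows make up. The controller multiplies each number of a shift by 0.5 m and each number of a turn by 30 degrees. A row lasts 1/12 s, in which the tool goes at most 41.7 mm and 7.16 degrees, less where a joint would pass 70% of its speed; a pose out of reach is approached as far as the arm can. A call with a number of a shift or a turn outside -1 to 1 is refused whole. A call with a gripper value outside its range is refused whole. The fingers move at their own pace and stop on an object; "grip_force" is the grip in N (left out, the last holds). Time passes only in rows, so rows that repeat a pose let the fingers close, or fill a call up. It gives the time, the measured TCP pose, the force, the opening and the grip force at its end, in the units of the state.
- ctrl.get_state(): the state, without advancing time (a new reading comes with each control period).
- ctrl.get_image(name): name is "side" or "top"; returns a dict with "frame" (400x640x3 uint8, red, green, blue), "vfov" (degrees; the focal length in pixels is half the picture's height over the tangent of half this angle, whatever the lens; pixels are square), "cx", "cy" (the principal point, pixels), "camera_from_world" (4x4, takes a point from world to camera coordinates). Camera axes: x right, y down, z forward; pixel columns grow to the right and rows downward; lengths in m; the calibration is good to about 2 mm. A picture is of the moment at which its call begins. There is no depth.
- ctrl.close_job(): hands the job in; it is judged then, once.
The state is a dict: "time": time; "joint_positions": joint angles; "qd": joint speeds; "joint_torque": joint torques, N m; "position": TCP position; "tool_rot": TCP orientation; "ft_force": force on the tool from outside, world axes, zero at the start; "torque": the same for the moment, N m; "grip_width": opening from 0.0 (shut) to 1.0 (fully open); "grip_force": force on a finger pad.
Only numpy, scipy, OpenCV 4.12 (cv2) and the standard library are available. Lean on these libraries where they do the work, as an engineer would, in place of code of your own. Each camera call takes 0.05 s, during which the arm holds its last target. There are 200 camera calls.

### The job

Squeeze the red spring clip open, take it up off its rest, and bring it over the yellow card so that its gaping jaws stand around the middle of the card's top edge, with the edge well inside the mouth and nothing of the clip touching the card, ready for a colleague to slip a notice in. Finish while still holding the clip wide open there, upright and still; do not put it down, and never let it snap shut on the card. Leave the cards and everything else standing where they are.

Things in the scene. Friction and masses are not known exactly. Their poses are not given: they have to be found in the camera images.
- clip: red spring clip like a big clothes peg, 100 mm tall, 36 mm wide, 70 g, jaws down, levers up. Origin on the hinge pin; x along the pin, y the way levers and jaws move (squeeze along y), z up. Starts upright, biting the fin of its rest, pin 6 mm above the fin's top; squeezed open it clears the fin after 50 mm straight up. A stop block between the jaws, 12 mm wide, reaches 6 mm below the pin
- clip_grip (a point): point midway between the two levers, 44 mm above the hinge pin (lever tops: 54 mm above it): squeeze here from above, along the clip's y. Over the lever tops the clip is 51 mm when it bites the fin, 23 mm fully open, when the lever faces (36 mm wide) stand parallel at a firm stop. 4 N on each lever starts it, 8 N holds it fully open
- clip_mouth (a point): point midway between the jaw tips, 50 mm below the hinge pin, axes as the clip. Clear gap between the jaw tips: 4 mm at the start, about 18 mm at joint 0.15, 29 mm fully open (joint 0.27), narrowing upward to 15 mm beside the stop block
- clip_left (a joint): angle by which each half of the clip has opened (both halves move alike): 0 biting the 4 mm fin, 0.27 rad fully open at the stop; spring-loaded shut
- clip_rest: grey rest, fixed: foot 90 x 60 x 14 mm with an upright steel fin 56 mm long (x), 4 mm thick (y), top at 75 mm. Origin at the centre of its underside; the parked clip straddles the middle of the fin, hinge along the fin
- yellow_card_edge (a point): middle of the top edge of the yellow card, 125 mm above the counter. The card is a stiff upright board 96 mm long (x, along the edge), 4 mm thick (y, across the card), z up, with brown rings pictured on it, in a dark foot 100 x 64 x 12 mm; loose, 0.9 kg in all
- yellow_card: the yellow card with its foot; origin at the centre of the underside, axes as its edge point
- blue_card: a blue card of the same shape and size in the same foot, to be left alone; origin at the centre of its underside, x along its top edge
- jam_jar: red jam jar with white lid, 45 mm across, 50 mm tall, to be left alone; origin at the centre of its underside
- bell: service bell, 62 mm across, 48 mm tall, to be left alone; origin at the centre of its underside
- timer: white kitchen timer standing on its edge, 32 x 65 x 64 mm, to be left alone; origin at the centre of its underside

How it is judged:
By the outcome, as a careful person would: the job done as asked, in the order asked, and still so for the second after the job is handed in, while the arm keeps its last pose, push and grip.
It also fails if it takes over 35 s, if anything falls off the work surface, if the arm or the gripper's body presses on something with over 40 N, if the wrist force passes 120 N, or if a joint passes its speed limit or range.

## Working session

There is one attempt and no reset: what is moved stays moved. The work goes in short steps, Python scripts to look and compute and a tool call to move; the robot and the scene stay as the last step left them, time stands still between calls to the robot, and variables do not carry over. Pictures are saved under pics/ and viewed, at most 10 in all, crops included, and the job is handed in when it is done.

Besides the shell and the picture viewer there is one more tool, called after ">>>" as a command line: name --pt "numbers of a row" for each row, then --argument value for the rest. jog_arm: Moves the arm, as the interface text tells. Shifts and turns lie within -1 to 1; 1 stands for 0.5 m of shift or 30 degrees of turn. Its arguments: {"type":"object","properties":{"commands":{"type":"array","items":{"type":"array","items":{"type":"number","minimum":-1,"maximum":1}}},"grip_force":{"type":"number"}},"required":["commands"]}

```bash
mkdir -p pics
cat > h.py <<'E'
import numpy as np, cv2
from bench import ctrl
def shot(n, f=None):
    im=ctrl.get_image(n)
    if f: cv2.imwrite(f'pics/{f}.png', im["frame"][:,:,::-1])
    return im
def K(im):
    f=200/np.tan(np.radians(im["vfov"])/2); return f,im["cx"],im["cy"]
def ray(im,u,v):
    f,cx,cy=K(im); T=np.array(im["camera_from_world"]); R=T[:3,:3]
    return -R.T@T[:3,3], R.T@np.array([(u-cx)/f,(v-cy)/f,1])
def onz(im,u,v,z):
    o,d=ray(im,u,v); return o+d*(z-o[2])/d[2]
def proj(im,p):
    f,cx,cy=K(im); T=np.array(im["camera_from_world"]); q=T[:3,:3]@np.array(p)+T[:3,3]
    return np.array([cx+f*q[0]/q[2], cy+f*q[1]/q[2]])
def tri(a,pa,b,pb):
    o1,d1=ray(a,*pa); o2,d2=ray(b,*pb)
    A=np.array([d1,-d2]).T; s=np.linalg.lstsq(A,o2-o1,rcond=None)[0]
    p,q=o1+d1*s[0],o2+d2*s[1]; return (p+q)/2, np.linalg.norm(p-q)
E
python3 - <<'E'
from h import *
for n in("side","top"):
    im=shot(n,n+"0"); print(n,im["vfov"],im["cx"],im["cy"],np.round(im["camera_from_world"],3).tolist())
s=ctrl.get_state(); print(s)
E
```

```text
side 54.51542031341147 324.174000921588 198.55864440242013 [[-0.861, -0.508, -0.013, 0.499], [-0.17, 0.312, -0.935, 0.159], [0.479, -0.803, -0.355, 0.73], [0.0, 0.0, 0.0, 1.0]]
top 54.05437528696146 313.15203908744974 199.43056996977043 [[0.005, -1.0, -0.012, 0.113], [-0.993, -0.003, -0.122, 0.51], [0.122, 0.012, -0.992, 0.909], [0.0, 0.0, 0.0, 1.0]]
{'time': 0.1, 'joint_positions': array([ 1.3130984 ,  0.32171836, -0.07006926,  1.45156397,  0.02262228,
        1.37082173, -0.05692238]), 'qd': array([ 6.50685259e-05, -1.82471858e-03,  3.73388362e-05, -2.94711387e-03,
       -4.53359801e-04,  3.07367914e-03, -2.10217211e-03]), 'joint_torque': array([ 7.46634464e-05, -4.92571235e+01, -4.05735746e-01, -3.13398421e+01,
       -6.40459196e-02,  3.94616753e-02,  5.79726816e-05]), 'position': array([ 0.17430063, -0.62566695,  0.2215851 ]), 'tool_rot': array([-3.11095504e+00, -4.25390471e-01,  5.56252470e-04]), 'ft_force': array([-0.17739671,  0.56216822, -0.16670354]), 'torque': array([-0.01650932, -0.00070869,  0.00961423]), 'grip_force': 0.0, 'grip_width': 0.9977510151391136}
```

View pics/side0.png

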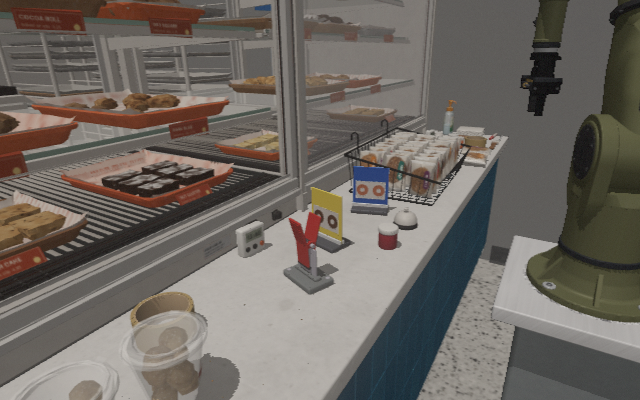

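View pics/top0.png

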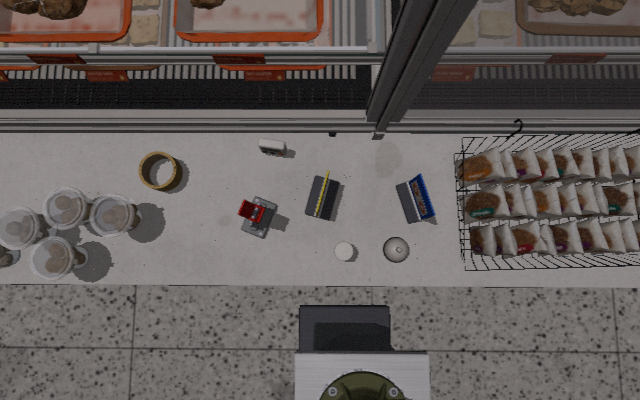

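The side view shows the red clip at about (305,245), the yellow card at (327,215), the blue card at (370,188), the jar at (388,235) and the bell at (405,217). In the top view the clip is at (257,210), the yellow edge at (323,195) and the blue card at (420,195).

Run:
```python
import cv2,numpy as np
t=cv2.imread('pics/top0.png'); s=cv2.imread('pics/side0.png')
a=cv2.resize(t[165:240,225:355],None,fx=6,fy=6,interpolation=cv2.INTER_CUBIC)
cv2.imwrite('pics/ct.png',a)
b=cv2.resize(s[180:300,270:420],None,fx=5,fy=5,interpolation=cv2.INTER_CUBIC)[:600]
cv2.imwrite('pics/cs.png',b)
```

```text
(no output)
```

View pics/ct.png

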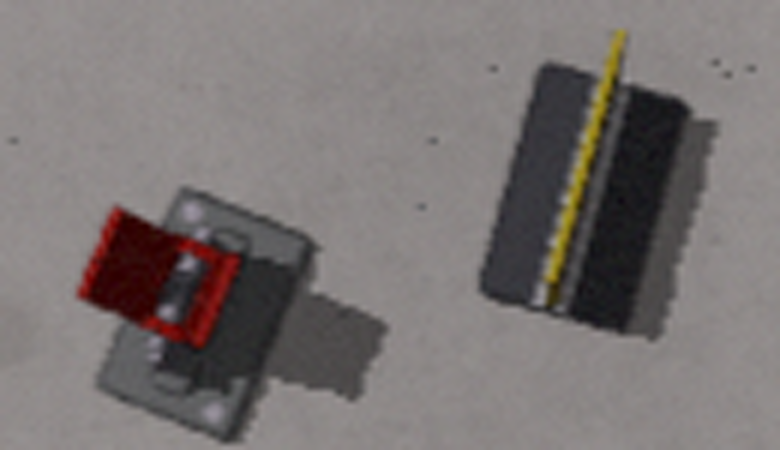

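View pics/cs.png

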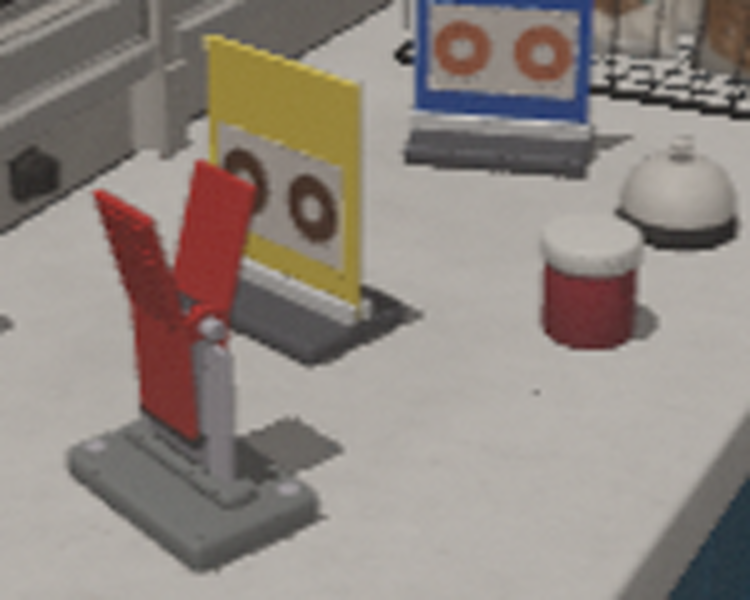

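Top crop: lever top edges (118,208)-(80,295) and (238,255)-(205,345), rest foot corners (183,190),(315,240),(235,440),(98,385), card foot corners (545,62),(690,100),(628,333),(482,293), yellow edge (621,32)-(552,308). Side crop: yellow top corners (208,37),(361,87), lever tops (97,192)-(152,222) and (200,162)-(254,185).

Run:
```python
from h import *
S=shot("side");T=shot("top")
t=lambda p:((p[0]+.5)/6-.5+225,(p[1]+.5)/6-.5+165)
s=lambda p:((p[0]+.5)/5-.5+270,(p[1]+.5)/5-.5+180)
def P(z,*pts): 
    r=[onz(T,*t(p),z) for p in pts]; return np.array(r)
yaw=lambda d:np.degrees(np.arctan2(d[1],d[0]))
L=P(.135,(118,208),(80,295),(238,255),(205,345)); print("lever",L.round(4).tolist(),L.mean(0),yaw(L[0]-L[1]),yaw(L[2]-L[3]),yaw((L[0]+L[1]-L[2]-L[3])))
R=P(.014,(183,190),(315,240),(235,440),(98,385)); print("rest",R.mean(0),yaw(R[1]-R[2]),yaw(R[0]-R[3]), [np.linalg.norm(R[i]-R[(i+1)%4]) for i in range(4)])
F=P(.012,(545,62),(690,100),(628,333),(482,293)); print("foot",F.mean(0),yaw(F[1]-F[2]),yaw(F[0]-F[3]),[np.linalg.norm(F[i]-F[(i+1)%4]) for i in range(4)])
E_=P(.125,(621,32),(552,308)); print("edge",E_,E_.mean(0),yaw(E_[0]-E_[1]),np.linalg.norm(E_[0]-E_[1]))
# subpixel yellow / red mask
for nm,im,box in(("T",T,(225,165,355,240)),("S",S,(300,180,345,245))):
    x0,y0,x1,y1=box; c=im["frame"][y0:y1,x0:x1].astype(int); r,g,b=c[...,0],c[...,1],c[...,2]
    m=((r>100)&(g>90)&(b<.6*g)).astype(np.uint8); ys,xs=np.nonzero(m); print(nm,"yel",m.sum(),cv2.fitLine(np.c_[xs+x0,ys+y0].astype(np.float32),2,0,.01,.01).ravel(),ys.min()+y0,ys.max()+y0,xs[ys==ys.min()]+x0,xs[ys==ys.max()]+x0)
for a in((208,37),(361,87)): print("side on .125",onz(S,*s(a),.125))
for a in((97,192),(152,222),(200,162),(254,185)): print("side lever .135",onz(S,*s(a),.135))
c=ray(T,0,0)[0]; print(c, ray(S,0,0)[0])
# other things
for n,p,z in(("jar",(344,251),.05),("bell",(396,250),.03),("timer",(272,147),.064),("blue1",(418,178),.125),("blue2",(432,215),.125),("ring",(160,171),.03),("wall",(330,130),.0),("basket",(460,150),.05)): print(n,onz(T,*p,z).round(3))
```

```text
lever [[0.4972, 0.2614, 0.135], [0.4661, 0.2741, 0.135], [0.4805, 0.2182, 0.135], [0.4485, 0.2293, 0.135]] [0.47308101 0.2457761  0.135     ] -22.18459901110362 -19.037613429404775 68.72488760043743
rest [0.46912847 0.24673619 0.014     ] -20.89316091359299 -22.280743067957246 [np.float64(0.05802967256747344), np.float64(0.08695809775455814), np.float64(0.060116404329066224), np.float64(0.08612713146915728)]
foot [0.517734   0.09316011 0.012     ] -14.881620305477288 -14.813241926604425 [np.float64(0.0616032003254256), np.float64(0.09914789580423279), np.float64(0.061485827994039656), np.float64(0.09873419229576363)]
edge [[0.56344106 0.081924   0.125     ]
 [0.46287356 0.10661878 0.125     ]] [0.51315731 0.09427139 0.125     ] -13.796258574419175 0.10355507695289574
T yel 67 [ 2.7220225e-01 -9.6224004e-01  3.2205969e+02  1.9107463e+02] 170 211 [328] [316 317]
S yel 687 [  0.35512635   0.9348183  327.84424    207.39592   ] 187 240 [312 313 314] [340 341]
side on .125 [0.56013904 0.08714868 0.125     ]
side on .125 [0.46854283 0.11097004 0.125     ]
side lever .135 [0.48861494 0.27415561 0.135     ]
side lever .135 [0.45688534 0.28611131 0.135     ]
side lever .135 [0.4711564  0.23290672 0.135     ]
side lever .135 [0.44253523 0.24158405 0.135     ]
[0.39547439 0.10362858 0.96550824] [0.10720619 0.78988483 0.41379115]
jar [0.388 0.043 0.05 ]
bell [ 0.391 -0.081  0.03 ]
timer [0.63  0.213 0.064]
blue1 [ 0.546 -0.113  0.125]
blue2 [ 0.466 -0.141  0.125]
ring [0.579 0.489 0.03 ]
wall [0.691 0.074 0.   ]
basket [ 0.627 -0.234  0.05 ]
```

Run:
```python
from h import *
S=shot("side");T=shot("top")
def box(c,yaw,X,Y,z):
    a=np.radians(yaw); return [np.array([c[0]+x*np.cos(a)-y*np.sin(a),c[1]+x*np.sin(a)+y*np.cos(a),z]) for x,y in((X,Y),(X,-Y),(-X,-Y),(-X,Y))]
def draw(im,x0,y0,x1,y1,k):
    o=cv2.resize(im["frame"][y0:y1,x0:x1,::-1],None,fx=k,fy=k,interpolation=cv2.INTER_CUBIC)
    for q,col in((box((.471,.2465),-21.3,.018,.0255,.135),(255,255,0)),(box((.4695,.2467),-21.3,.045,.03,.014),(0,255,0)),(box((.471,.2465),-21.3,.028,.002,.075),(255,0,255)),(box((.5145,.0945),-14.5,.048,.002,.125),(255,0,0)),(box((.5177,.0932),-14.8,.05,.032,.012),(0,255,0))):
        p=np.array([(proj(im,v)-[x0,y0]+.5)*k-.5 for v in q]).round().astype(int)
        cv2.polylines(o,[p],True,col,1)
    return o
a=draw(T,225,165,355,240,5); b=draw(S,280,180,360,300,5)
b=b[:,:400]; c=np.zeros((600,800,3),np.uint8)
a2=cv2.resize(a,(400,231),interpolation=cv2.INTER_AREA)
c[:600,:400]=b; c[:a2.shape[0],400:]=a2; cv2.imwrite('pics/ov.png',c)
```

```text
(no output)
```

View pics/ov.png

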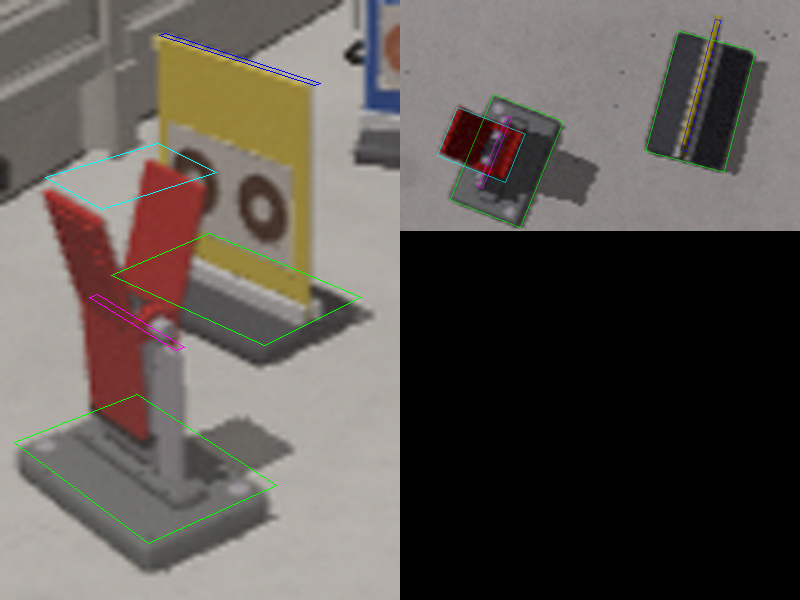

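The overlay fits the top view well. The side view is about 2–3 px off vertically at the clip, which is calibration error, so I'll rely on the top view and correct against the visible gripper. Moving toward the clip now.

>>> jog_arm --pt "1 0.06 0.04 0.03 0 0 0.19" --pt "1 0.12 0.08 0.06 0 0 0.38" --pt "1 0.18 0.12 0.08 0 0 0.57" --pt "1 0.24 0.16 0.1 0 0 0.76" --pt "1 0.31 0.2 0.12 0 0 0.95"

```text
time: 0.72
position: [0.3296, -0.5255, 0.2834]
tool_rot: [2.91, 1.183, -0.001]
ft_force: [0.4, -0.6, 0.4]
grip_width: 0.999
grip_force: 0.0
```

```bash
python3 -c "
from bench import ctrl
s=ctrl.get_state(); print(s['position'],s['tool_rot'],s['joint_positions'].round(2),s['time'])"
```

```text
[ 0.32959595 -0.52554882  0.28342793] [ 2.90968768e+00  1.18282527e+00 -1.27276808e-03] [ 1.15  0.25 -0.23  1.43  0.06  1.47  0.13] 0.7167
```

>>> jog_arm --pt "1 0.05 0.07 0.01 0 0 0.19" --pt "1 0.1 0.14 0.02 0 0 0.38" --pt "1 0.14 0.2 0.02 0 0 0.57" --pt "1 0.19 0.27 0.02 0 0 0.76" --pt "1 0.23 0.33 0.02 0 0 0.95"

```text
time: 1.13
position: [0.446, -0.3587, 0.293]
tool_rot: [2.526, 1.866, 0.001]
ft_force: [1.0, -0.4, 0.3]
grip_width: 0.998
grip_force: 0.0
```

>>> jog_arm --pt "1 0.03 0.07 0 0 0 0.19" --pt "1 0.06 0.14 0 0 0 0.38" --pt "1 0.09 0.21 0 0 0 0.57" --pt "1 0.11 0.29 0 0 0 0.76" --pt "1 0.13 0.37 0 0 0 0.95"

```text
time: 1.55
position: [0.5098, -0.1744, 0.2926]
tool_rot: [1.991, 2.43, 0.0]
ft_force: [0.9, -0.3, 0.4]
grip_width: 0.999
grip_force: 0.0
```

>>> jog_arm --pt "1 0.01 0.07 0 0 0 0.19" --pt "1 0.02 0.15 0 0 0 0.38" --pt "1 0.03 0.22 0 0 0 0.57" --pt "1 0.03 0.3 0 0 0 0.76" --pt "1 0.03 0.38 0 0 0 0.95"

```text
time: 1.97
position: [0.5243, 0.0154, 0.2927]
tool_rot: [1.332, 2.845, -0.0]
ft_force: [0.5, 0.7, -0.5]
grip_width: 0.997
grip_force: 0.0
```

>>> jog_arm --pt "1 -0.01 0.07 0 0 0 0.19" --pt "1 -0.02 0.14 0 0 0 0.38" --pt "1 -0.03 0.22 0 0 0 0.57" --pt "1 -0.04 0.3 0 0 0 0.76" --pt "1 -0.06 0.37 0 0 0 0.95"

```text
time: 2.38
position: [0.4942, 0.2012, 0.2928]
tool_rot: [0.589, 3.085, 0.002]
ft_force: [-0.1, -0.3, 0.0]
grip_width: 0.996
grip_force: 0.0
```

Run:
```python
from h import *
from scipy.spatial.transform import Rotation as R
s=ctrl.get_state(); p=s['position']; r=R.from_rotvec(s['tool_rot']); print(p,s['joint_positions'].round(2),s['time'])
y=r.as_matrix()[:,1]; a=np.degrees(np.arctan2(y[1],y[0])); print("tool y",a, "z",r.as_matrix()[:,2])
print("shift/0.5",(np.array([.4715,.2463,.20])-p)/.5)
```

```text
[0.49415799 0.2012358  0.29284845] [ 0.44  0.12 -0.94  1.6   0.09  1.47  0.69] 2.3833
tool y 68.37288860104407 z [ 1.13675222e-03  7.62004642e-04 -9.99999064e-01]
shift/0.5 [-0.04531598  0.09012839 -0.1856969 ]
```

>>> jog_arm --pt "1 -0.01 0.03 -0.05 0 0 0" --pt "1 -0.03 0.06 -0.1 0 0 0.01" --pt "1 -0.046 0.09 -0.16 0 0 0.01" --pt "1 -0.046 0.09 -0.23 0 0 0.01" --pt "1 -0.046 0.09 -0.23 0 0 0.01"

```text
time: 2.8
position: [0.4671, 0.2426, 0.1719]
tool_rot: [-0.584, -3.078, 0.009]
ft_force: [-0.5, -2.2, -0.2]
grip_width: 1.0
grip_force: 0.0
```

Run:
```python
from h import *
S=shot("side");T=shot("top"); s=ctrl.get_state(); p=s['position']; print(p,s['joint_positions'].round(2),proj(S,p),proj(T,p))
c=np.zeros((500,800,3),np.uint8)
def crop(im,x0,y0,w,h,k):
    o=cv2.resize(im["frame"][y0:y0+h,x0:x0+w,::-1],None,fx=k,fy=k,interpolation=cv2.INTER_CUBIC); return o
c[:,:400]=crop(S,265,175,80,100,5); c[:400,400:]=crop(T,215,165,80,80,5)
cv2.imwrite('pics/hov.png',c)
```

```text
[0.47120937 0.24319324 0.17748164] [ 0.35  0.2  -0.96  1.78  0.17  1.25  0.54] [305.8776484  192.11907263] [248.99396922 209.47768498]
```

View pics/hov.png

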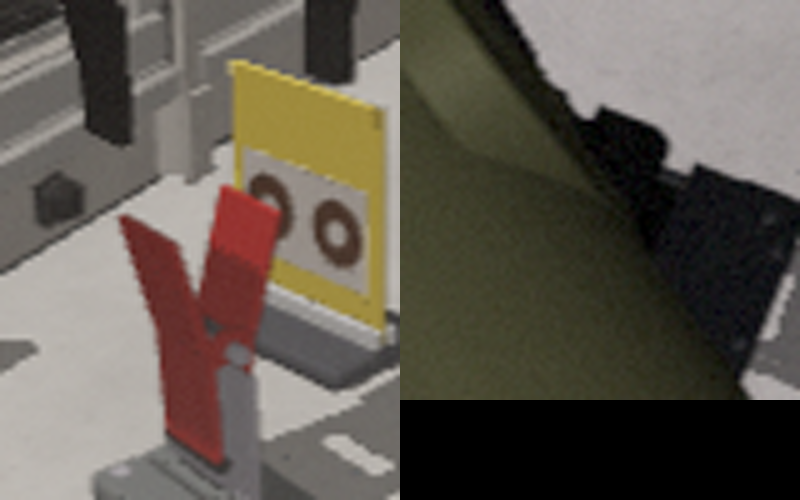

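The picture was taken while the arm was still settling; the top view is hidden by the arm. I'll compare the settled fingertip outline numerically with its projection.

Run:
```python
from h import *
from scipy.spatial.transform import Rotation as R
s=ctrl.get_state(); S=shot("side"); p=s['position']; M=R.from_rotvec(s['tool_rot']).as_matrix()
print(p,s['tool_rot'])
for sg in(1,-1):
    q=np.array([proj(S,p+M@np.array([x,y,0])) for x in(-.0095,.0095) for y in(sg*.0435,sg*.0585)]); print("pred xmin,xmax,ymax",q[:,0].min().round(1),q[:,0].max().round(1),q[:,1].max().round(1), q.round(1).tolist())
g=S["frame"].max(2)
for x0,x1 in((278,296),(322,342)):
    m=(g[165:215,x0:x1]<75); 
    for y in range(165,215,2):
        xs=np.nonzero(m[y-165])[0]
        if len(xs): print(y,xs.min()+x0,xs.max()+x0,len(xs))
# red lever tops
c=S["frame"].astype(int); m=(c[...,0]>90)&(c[...,1]<.45*c[...,0])&(c[...,2]<.45*c[...,0]); m[:,:280]=0;m[:,330:]=0;m[:205]=0;m[275:]=0
for y in range(205,232,1):
    xs=np.nonzero(m[y])[0]
    if len(xs): print('r',y,xs.min(),xs.max(),len(xs),end=' ')
```

```text
[0.47120937 0.24319324 0.17748164] [-5.89318017e-01 -3.08423792e+00  1.47486017e-03]
pred xmin,xmax,ymax 275.1 288.4 201.1 [[282.4, 196.2], [275.1, 198.1], [288.4, 199.1], [280.9, 201.1]]
pred xmin,xmax,ymax 321.9 334.5 188.3 [[321.9, 185.7], [328.1, 184.1], [328.1, 188.3], [334.5, 186.6]]
165 278 285 8
167 278 285 8
169 278 286 9
171 278 286 9
173 278 287 10
175 278 288 11
177 278 287 10
179 278 287 10
181 278 287 10
183 278 288 11
185 279 288 10
187 279 288 10
189 279 288 10
191 279 288 10
193 280 288 9
195 280 289 10
197 280 289 10
199 283 289 7
211 278 295 3
213 278 281 4
165 324 335 12
167 324 334 11
169 324 333 10
171 324 333 10
173 324 334 11
175 324 333 10
177 324 333 10
179 324 333 10
181 324 333 10
183 324 333 10
185 324 333 10
187 326 333 8
189 332 332 1
r 213 309 312 4 r 214 309 315 7 r 215 309 316 8 r 216 309 318 10 r 217 309 319 11 r 218 308 320 13 r 219 289 320 15 r 220 290 319 15 r 221 290 319 17 r 222 291 319 19 r 223 293 318 16 r 224 291 318 19 r 225 291 318 18 r 226 292 318 19 r 227 295 317 18 r 228 293 317 18 r 229 293 317 17 r 230 295 317 16 r 231 294 317 15
```

>>> jog_arm --pt "1 0 0.008 -0.03 0 0 -0.01" --pt "1 0 0.008 -0.07 0 0 -0.01" --pt "1 0 0.008 -0.11 0 0 -0.01" --pt "1 0 0.008 -0.143 0 0 -0.01" --pt "1 0 0.008 -0.143 0 0 -0.01"

```text
time: 3.37
position: [0.4718, 0.2465, 0.1055]
tool_rot: [-0.6, -3.082, 0.001]
ft_force: [-0.4, -0.7, -0.8]
grip_width: 1.0
grip_force: 0.0
```

Run:
```python
from h import *
from scipy.spatial.transform import Rotation as R
for i in range(4): S=shot("side")
s=ctrl.get_state(); p=s['position']; M=R.from_rotvec(s['tool_rot']).as_matrix(); print(p,np.degrees(np.arctan2(M[1,1],M[0,1])),M[:,2],s['ft_force'],s['time'])
o=cv2.resize(S["frame"][190:290,255:355,::-1],None,fx=6,fy=6,interpolation=cv2.INTER_CUBIC)
# predicted lever-top boxes centred on the tool, outer half width 25.5 at z .132, x +-18
t=p.copy(); t[2]=.132
for z,Y in((.132,.0255),(.132,.0435)):
    pts=[]
    for x,y in((.018,Y),(.018,-Y),(-.018,-Y),(-.018,Y)):
        v=p+M@np.array([x,y,0]); v[2]=z; pts.append((proj(S,v)-[255,190]+.5)*6-.5)
    cv2.polylines(o,[np.array(pts).round().astype(int)],True,(255,255,0),1)
cv2.imwrite('pics/low.png',o)
```

```text
[0.47325712 0.24835021 0.10842825] 68.01811005196544 [ 0.00353691  0.00129156 -0.99999291] [-0.05396738  0.78848798  0.24276656] 3.5667
```

View pics/low.png

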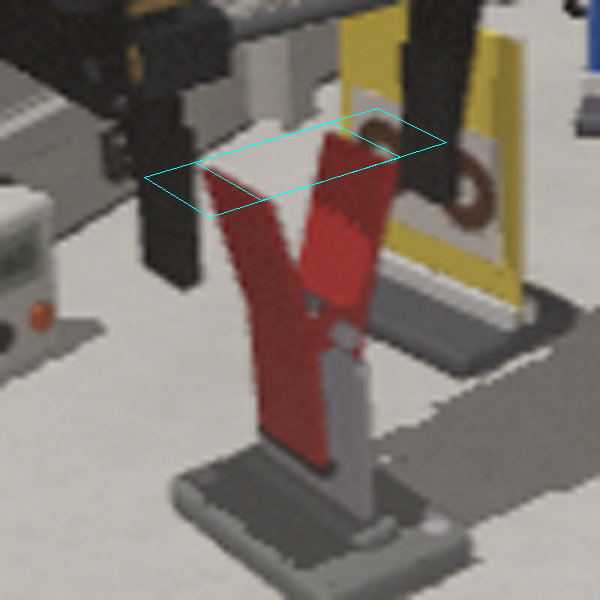

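>>> jog_arm --pt "0.62 -0.003 -0.003 -0.004 0 0 0.01" --pt "0.62 -0.003 -0.003 -0.004 0 0 0.01" --pt "0.62 -0.003 -0.003 -0.004 0 0 0.01" --pt "0.62 -0.003 -0.003 -0.004 0 0 0.01" --pt "0.62 -0.003 -0.003 -0.004 0 0 0.01" --grip_force 20

```text
time: 3.98
position: [0.4701, 0.2464, 0.1043]
tool_rot: [0.589, 3.085, 0.0]
ft_force: [0.4, 0.3, -0.6]
grip_width: 0.71
grip_force: 0.0
```

>>> jog_arm --pt "0.5 0 0 0 0 0 0" --pt "0.5 0 0 0 0 0 0" --pt "0.45 0 0 0 0 0 0" --pt "0.4 0 0 0 0 0 0" --pt "0.4 0 0 0 0 0 0" --grip_force 20

```text
time: 4.4
position: [0.4709, 0.2472, 0.1055]
tool_rot: [0.589, 3.084, 0.002]
ft_force: [-1.0, -0.5, 8.5]
grip_width: 0.427
grip_force: 6.9
```

>>> jog_arm --pt "0 0 0 0 0 0 0" --pt "0 0 0 0 0 0 0" --pt "0 0 0 0 0 0 0" --pt "0 0 0 0 0 0 0" --pt "0 0 0 0 0 0 0" --grip_force 20

```text
time: 4.82
position: [0.4714, 0.248, 0.1066]
tool_rot: [0.588, 3.083, 0.004]
ft_force: [-1.7, -1.1, 12.7]
grip_width: 0.258
grip_force: 20.0
```

>>> jog_arm --pt "0 0 0 0.015 0 0 0" --pt "0 0 0 0.03 0 0 0" --pt "0 0 0 0.055 0 0 0" --pt "0 0 0 0.08 0 0 0" --pt "0 0 0 0.11 0 0 0"

```text
time: 5.23
position: [0.4697, 0.2462, 0.16]
tool_rot: [-0.589, -3.085, 0.0]
ft_force: [1.2, 0.5, -1.4]
grip_width: 0.254
grip_force: 20.0
```

>>> jog_arm --pt "0 0 0 0.03 0 0 0" --pt "0 0 0 0.07 0 0 0" --pt "0 0 0 0.11 0 0 0" --pt "0 0 0 0.13 0 0 0" --pt "0 0 0 0.13 0 0 0"

```text
time: 5.65
position: [0.4713, 0.2472, 0.227]
tool_rot: [0.589, 3.081, 0.003]
ft_force: [-0.1, -0.3, -0.4]
grip_width: 0.258
grip_force: 20.0
```

Run:
```python
from h import *
from scipy.spatial.transform import Rotation as R
for i in range(4): S=shot("side")
T=shot("top")
s=ctrl.get_state(); p=s['position']; M=R.from_rotvec(s['tool_rot']).as_matrix(); print(p,np.degrees(np.arctan2(M[1,1],M[0,1])),M[:,2],s['ft_force'],s['time'],s['joint_positions'].round(2),s['grip_width'])
c=np.zeros((600,800,3),np.uint8)
def crop(im,x0,y0,w,h,k,B):
    o=cv2.resize(im["frame"][y0:y0+h,x0:x0+w,::-1],None,fx=k,fy=k,interpolation=cv2.INTER_CUBIC)
    for b,col in B:
        q=np.array([(proj(im,v)-[x0,y0]+.5)*k-.5 for v in b]).round().astype(int); cv2.polylines(o,[q],True,col,1)
    return o
def clipbox(Y,dz):
    r=[]
    for x,y in((.018,Y),(.018,-Y),(-.018,-Y),(-.018,Y)): r.append(p+M@np.array([x,y,0.0256-dz]))
    return r
B=[(clipbox(.0115,.054),(255,255,0)),(clipbox(.0145,-.05),(0,255,0)),(clipbox(.002,0),(255,0,255))]
c[:,:400]=crop(S,270,150,80,120,5,B); c[:350,400:]=crop(T,225,150,80,70,5,B)
cv2.imwrite('pics/lift.png',c); cv2.imwrite('pics/lift_full.png',T["frame"][:,:,::-1])
```

```text
[0.46932367 0.24583176 0.22282601] 68.3712966757461 [-2.02220416e-03 -6.49564107e-04 -9.99997744e-01] [-0.27284981  0.31252743 -1.2870138 ] 5.9 [ 0.37  0.15 -0.98  1.72  0.13  1.34  0.56] 0.2572055484699325
```

View pics/lift.png

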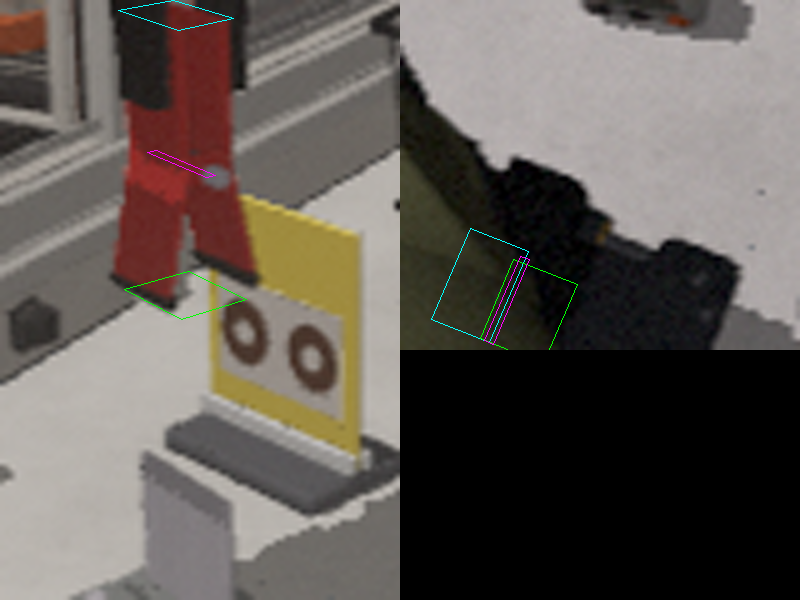

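The clip is held fully open (tips at about (140,290) and (228,275) in the crop), hanging upright with the pin where predicted. Moving over the card.

>>> jog_arm --pt "0 0.005 -0.015 0.03 0 0 0.03" --pt "0 0.016 -0.05 0.03 0 0 0.08" --pt "0 0.031 -0.1 0.03 0 0 0.13" --pt "0 0.049 -0.16 0.03 0 0 0.18" --pt "0 0.062 -0.2 0.03 0 0 0.23"

```text
time: 6.32
position: [0.5011, 0.1433, 0.238]
tool_rot: [-0.403, -3.114, 0.003]
ft_force: [0.4, -0.5, -0.2]
grip_width: 0.259
grip_force: 20.0
```

>>> jog_arm --pt "0 0.014 -0.05 0 0 0 0" --pt "0 0.024 -0.08 0 0 0 0" --pt "0 0.031 -0.102 0 0 0 0" --pt "0 0.031 -0.102 0 0 0 0" --pt "0 0.031 -0.102 0 0 0 0"

```text
time: 6.73
position: [0.5161, 0.0957, 0.2385]
tool_rot: [-0.403, -3.114, -0.001]
ft_force: [-0.6, 0.3, -0.5]
grip_width: 0.256
grip_force: 20.0
```

>>> jog_arm --pt "0 0 0 0 0 0 0" --pt "0 0 0 0 0 0 0" --pt "0 0 0 0 0 0 0" --pt "0 0 0 0 0 0 0" --pt "0 0 0 0 0 0 0"

```text
time: 7.15
position: [0.5163, 0.0959, 0.2392]
tool_rot: [0.401, 3.116, 0.0]
ft_force: [-0.2, 1.1, -0.7]
grip_width: 0.258
grip_force: 20.0
```

```bash
cat >> h.py <<'E'
from scipy.spatial.transform import Rotation as Ro
def look(name,x0,y0,w,h,k):
    P=[]
    for i in range(5): S=shot("side"); s=ctrl.get_state(); P.append(s['position'])
    p=s['position']; M=Ro.from_rotvec(s['tool_rot']).as_matrix()
    print(np.round(P,4).tolist(),np.degrees(np.arctan2(M[1,1],M[0,1])),M[:,2].round(4),s['ft_force'].round(1),s['time'],s['grip_width'],s['joint_positions'].round(2))
    o=cv2.resize(S["frame"][y0:y0+h,x0:x0+w,::-1],None,fx=k,fy=k,interpolation=cv2.INTER_CUBIC)
    for Y,dz,col in((.0145,-.05,(0,255,0)),(.0,0,(255,0,255)),(0,-.05,(255,255,0))):
        b=[p+M@np.array([x,y,.0256-dz]) for x,y in((.018,Y),(.018,-Y),(-.018,-Y),(-.018,Y))]
        cv2.polylines(o,[np.array([(proj(S,v)-[x0,y0]+.5)*k-.5 for v in b]).round().astype(int)],True,col,1)
    cv2.imwrite(f'pics/{name}.png',o)
E
python3 -c "
from h import *
look('card',285,130,100,120,5)"
```

```text
[[0.5164, 0.0958, 0.2391], [0.5164, 0.0956, 0.2391], [0.5165, 0.0955, 0.2391], [0.5165, 0.0954, 0.2391], [0.5165, 0.0954, 0.2391]] 75.27143910017186 [ 1.e-04  1.e-04 -1.e+00] [-0.3  0.6 -0.9] 7.4 0.2593987885108298 [ 0.59  0.11 -0.87  1.71  0.08  1.36  1.02]
```

View pics/card.png

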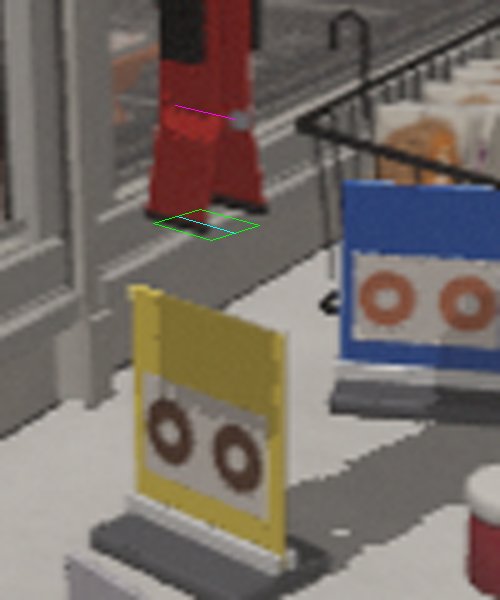

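Side view: the clip is centred above the yellow edge (edge corners (130,290)–(286,333), pin line (175,106)–(235,120)), with the pin roughly parallel to the edge. Lowering.

>>> jog_arm --pt "0 0 0 -0.02 0 0 0" --pt "0 0 0 -0.04 0 0 0" --pt "0 0 0 -0.06 0 0 0" --pt "0 0 0 -0.075 0 0 0" --pt "0 0 0 -0.08 0 0 0"

```text
time: 7.82
position: [0.5153, 0.095, 0.1969]
tool_rot: [-0.402, -3.113, 0.001]
ft_force: [0.4, 0.4, -0.3]
grip_width: 0.259
grip_force: 20.0
```

>>> jog_arm --pt "0 0 0 -0.01 0 0 0" --pt "0 0 0 -0.02 0 0 0" --pt "0 0 0 -0.03 0 0 0" --pt "0 0 0 -0.04 0 0 0" --pt "0 0 0 -0.047 0 0 0"

```text
time: 8.23
position: [0.5164, 0.0953, 0.175]
tool_rot: [-0.403, -3.116, -0.0]
ft_force: [-0.3, 0.3, -0.4]
grip_width: 0.261
grip_force: 20.0
```

>>> jog_arm --pt "0 0 0 0 0 0 0" --pt "0 0 0 0 0 0 0" --pt "0 0 0 0 0 0 0" --pt "0 0 0 0 0 0 0" --pt "0 0 0 0 0 0 0"

```text
time: 8.65
position: [0.5167, 0.0954, 0.1759]
tool_rot: [0.403, 3.115, 0.0]
ft_force: [0.9, -0.7, -0.5]
grip_width: 0.261
grip_force: 20.0
```

```bash
python3 -c "
from h import *
look('fin',300,165,60,75,8)"
```

```text
[[0.5166, 0.0953, 0.1758], [0.5166, 0.0953, 0.1758], [0.5166, 0.0953, 0.1757], [0.5166, 0.0953, 0.1757], [0.5165, 0.0953, 0.1757]] 75.26913813941043 [ 2.e-04  1.e-04 -1.e+00] [0.1 0.7 0.2] 8.9 0.25850019955748527 [ 0.57  0.16 -0.87  1.8   0.13  1.24  0.98]
```

View pics/fin.png

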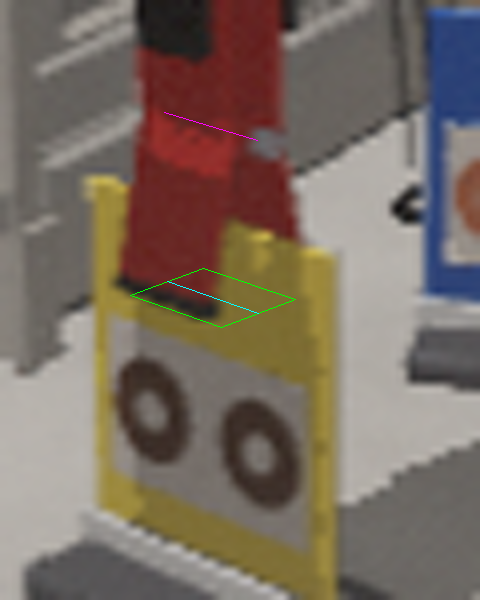

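The card's edge (corners (90,180) and (338,255)) sits between the near jaw in front and the far jaw behind, about 25 mm inside the mouth. The card hasn't moved and the forces are near zero, so I'm handing in.

```bash
python3 -c "
from bench import ctrl
print(ctrl.close_job())"
```

```text
the job is handed in; nothing more can be done
None
```

The job is handed in: the arm is holding the clip fully open and still around the middle of the yellow card's top edge, with the edge about 25 mm inside the jaws and no contact seen in the camera view or the force reading; it took about 9 s.

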